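# Tap-test a violin top

## Robot

A 6-joint arm with a two-finger parallel gripper is mounted at the origin on the work surface. World frame = base frame: x ahead of the robot, y to its left, z up, the work surface at z = 0. Lengths are in m, angles in rad, forces in N, time in s.
With the tool pointing down it reaches from about 0.35 to 0.775 m from the base axis. Payload 7.3 kg.
Tool frame: the origin (TCP) lies on the centre line of the jaws, within the pads' length; the fingertips stand 14 mm ahead of it and the grasp point (between the pads) lies 5 mm behind it; z points along the fingers, y is the direction in which the jaws open and shut (so a half turn about z gives the same grasp; the last joint's range is limited). The gripper opens to 92 mm and grips with 3 to 60 N. Pads are 19 mm wide; open, the fingers measure 130 mm over their backs; the gripper's body (75 mm by 190 mm) begins 47 mm behind the grasp point.
Start: joints at [-1.359, 0.342, 1.524, -0, 1.275, -0.146], TCP at [0.184, -0.492, 0.241] pointing down, gripper open.
Joint ranges: [-2.53, 2.53], [-0.77, 2.02], [0.04, 2.7], [-1, 4.14], [0.28, 2.66], [-3.11, 3.11]. Speed limits (rad/s): [2.57, 2.57, 3.14, 3.14, 3.14, 3.14].

## Interface

Orientations are given as a 3x3 rotation matrix whose columns are the frame's x, y, z axes.
In Python, from station import bot gives the robot as it stands. The module is installed in compiled form; this text tells all that it offers.
- The arm moves only by the tool play_rows, never from a script. Its argument "moves" is a list that holds one entry, the list of rows, each a list of 5 numbers: the opening, from -1 (shut) to 1 (fully open), then the shift along the tool's x, y, z in cm, then the turn about the tool's z in rad. A call has 1 to 10 rows; each row is the pose to reach, as a shift and turn from the pose measured when the call began, along the tool's axes at that moment; what a row does not reach only later rows make up. A row lasts 1/10 s, in which the tool goes at most 50 mm and 8.59 degrees, less where a joint would pass 70% of its speed; a pose out of reach is approached as far as the arm can. A call with a gripper value outside its range is refused whole. The fingers move at their own pace and stop on an object; "squeeze" is the grip in N (left out, the last holds). Time passes only in rows, so rows that repeat a pose let the fingers close. It gives the time, the measured TCP pose, the force and the opening at its end, in the units of the state.
- bot.state(): the state, without advancing time (a new reading comes with each control period).
- bot.get_image(name): name is "side" or "top" or "wrist"; returns a dict with "pixels" (480x640x3 uint8, red, green, blue), "range_z" (480x640 float32, m along the optical axis (not along the pixel's ray), 0 where there is no reading), "fx", "fy", "cx", "cy" (pixels), "dist" ([k1, k2, p1, p2, k3] as OpenCV has them; the pictures are not rectified), "xyz" and "attitude" of the camera in the world; the wrist camera has in their place "T_tool_cam" (4x4, takes a point from camera to tool coordinates, whose origin is the TCP and whose axes are the flange's). Camera axes: x right, y up, looking along -z (the intrinsics and any distortion apply to the point x, -y, -z); pixel columns grow to the right and rows downward; lengths in m; the calibration is good to about 2 mm. A picture is of the moment at which its call begins: read the wrist's pose just before it.
- bot.sign_off(): hands the job in, once; it reports no verdict.
Trained networks look in a picture, given as the dict that the camera call returned (one of the last four; its "shot" number tells which), for a name from the list of things; names that differ only in an ending like _2 or _b are one class to them, and where a whole thing is asked for, a point or a joint stands for the part that bears it (a point fixed in the world has none). Each returns a list of dicts, best first, with "confidence" (0 to 1); they miss things now and then, are a little off and sometimes report something else, mostly with a low value. They report only what shows in the picture. A call takes as long as a camera call.
- bot.regions_of(picture, name): "mask" (480x640 bool, what is visible of it) and "box" ([left, top, right, bottom] in pixels, round what is visible of it).
The state is a dict: "clock": time; "joints": joint angles; "dq": joint speeds; "effort": joint torques, N m; "position": TCP position; "tcp_rot": TCP orientation; "ft_force": force on the tool from outside, world axes, zero at the start; "torque": the same for the moment, N m; "width": finger opening in m.
Only numpy, scipy, OpenCV 4.12 (cv2) and the standard library are available. Lean on these libraries where they do the work, as an engineer would, in place of code of your own. Each camera call takes 0.05 s, during which the arm holds its last target.

## Task

Tap-test the thin violin top that lies arched side up on its foam pads: tap it lightly with a fingertip on its three pencilled crosses, first the one on the upper bout (the narrower end), then the one in the middle between the f-holes, then the one on the lower bout (the broad end), lifting clear of the wood after each tap. Leave the top lying where it is on its pads, never gripped or lifted, and do not disturb the tools, bottle and microphone around it.

Things in the scene. Friction and masses are not known exactly. Their poses are not given: they have to be found in the camera images.
- plate: The loose violin top: unvarnished pale spruce, violin outline 356 mm long, 208 mm wide over the lower bout, 112 mm at the waist and 168 mm over the upper bout, two dark f-holes, about 60 to 90 g. Origin in the middle of its length on its centre line, at its flat underside; +x points to the upper (narrower) end, z up. Arched: 15 mm high along the middle, 4 mm at the edge. It is thin and fragile: more than about 15 N may crack it.
- spot_upper: Pencilled X-shaped cross, 24 mm across, on the centre line of the upper bout. Origin at the centre of the cross on the wood's top surface, which is nearly level there; a touch within 20 mm of it counts. 97 mm from the plate's origin towards the upper end, 13.2 mm above its underside, about 61 mm above the bench.
- spot_middle: Pencilled cross like the others, on the centre line between the two f-holes, 17 mm from the plate's origin towards the lower end. Origin at the centre of the cross on the top surface, 15.0 mm above the plate's underside, about 63 mm above the bench; a touch within 20 mm counts.
- spot_lower: Pencilled cross like the others, on the centre line of the lower (broad) bout, 98 mm from the plate's origin towards the lower end. Origin at the centre of the cross on the top surface, 13.2 mm above the plate's underside, about 61 mm above the bench; a touch within 20 mm counts.
- stand: Fixed dark wooden board 300 x 190 x 18 mm flat on the bench under the violin top, long side along the plate; origin under its centre, +x towards the plate's upper end within a few degrees. Four round soft foam pads (36 mm across, 30 mm high, under the bouts) on it carry the plate, whose underside is 48 mm above the bench. The pads are springy: under a finger the plate sinks about 0.4 to 0.8 mm for each newton, and comes back.
- block_plane: Bystander: small steel block plane with brass cap, 125 x 42 x 45 mm, standing on the bench to the left or right of the work. Origin under its centre.
- glue_bottle: Bystander: round glue bottle, 48 mm across and 115 mm high, standing on the bench to the left or right of the work. Origin under its centre.
- gouge: Bystander: carving gouge with wooden handle, 220 mm long and 24 mm high, lying on the bench to the right of the work. Origin at its underside, near the ferrule.
- microphone: Bystander: measuring microphone on a round 90 mm desk foot, 130 mm high, standing on the bench to the left of the work and pointing at it. Origin under its foot.

How it is judged:
By the outcome, as a careful person would: the job done as asked, in the order asked, and still so for the second after the job is handed in, with the robot touching nothing.
It also fails if it takes over 40 s, if anything falls off the work surface, if the arm or the gripper's body presses on something with over 40 N, if the wrist force passes 120 N, or if a joint passes its speed limit or range.

## Working session

There is one attempt and no reset: what is moved stays moved. The work goes in short steps, Python scripts to look and compute and a tool call to move; the robot and the scene stay as the last step left them, time stands still between calls to the robot, and variables do not carry over. Pictures are saved under pics/ and viewed, and the job is handed in when it is done.

Besides the shell and the picture viewer there is one more tool, called after "Emit:" as name(argument=value, ...) on one line, values as JSON. play_rows: Moves the arm, as the interface text tells. Its arguments: {"type":"object","properties":{"moves":{"type":"array","items":{"type":"array","items":{"type":"array","items":{"type":"number"}}}},"squeeze":{"type":"number"}},"required":["moves"]}

```bash
mkdir -p pics; cat > h.py <<'E'
import numpy as np, cv2
from station import bot
def world(im,u,v,z=None,plane=None):
    K=np.array([[im['fx'],0,im['cx']],[0,im['fy'],im['cy']],[0,0,1]])
    p=cv2.undistortPoints(np.array([[[u,v]]],float),K,np.array(im['dist'],float))[0,0]
    d=np.array([p[0],-p[1],-1.]); R=np.array(im['attitude']); t=np.array(im['xyz'])
    if R.shape!=(3,3): print('att',R)
    if plane is not None:
        w=R@d; return t+w*(plane-t[2])/w[2]
    if z is None: z=im['range_z'][int(round(v)),int(round(u))]
    return t+R@(d*z)
E
python3 - <<'E'
from h import *
s=bot.state(); print({k:np.round(v,3).tolist() for k,v in s.items()})
for n in ('top','side'):
    im=bot.get_image(n); cv2.imwrite(f'pics/{n}1.png',im['pixels'][:,:,::-1]); print(n,im['xyz'],im['attitude'])
    for nm in ('plate','spot_upper','spot_middle','spot_lower','microphone','glue_bottle','block_plane','gouge'):
        for r in bot.regions_of(im,nm)[:3]:
            m=r['mask']; vv,uu=np.nonzero(m)
            if len(uu)==0: continue
            u,v=uu.mean(),vv.mean(); print(nm,round(r['confidence'],2),r['box'],round(u),round(v),np.round(world(im,u,v),3))
E
```

```text
{'clock': 0.0, 'joints': [-1.359, 0.343, 1.525, 0.0, 1.275, -0.146], 'dq': [-0.002, -0.001, -0.0, -0.002, 0.001, -0.001], 'effort': [-0.003, -43.125, -24.422, 0.072, 0.056, -0.0], 'position': [0.184, -0.491, 0.24], 'tcp_rot': [[0.937, 0.35, -0.0], [0.35, -0.937, 0.002], [0.0, -0.002, -1.0]], 'ft_force': [-0.448, 0.403, 0.113], 'torque': [-0.05, 0.019, -0.013], 'width': 0.092}
top [0.412852   0.00683191 1.21711283] [[-0.01967966  0.99184955 -0.1258856 ]
 [-0.99973791 -0.01804868  0.01408362]
 [ 0.01169676  0.12612977  0.99194479]]
plate 0.84 [224.9, 187.0, 385.6, 314.7] 307 250 [0.541 0.009 0.063]
spot_upper 0.66 [458.0, 185.7, 479.7, 238.8] 468 210 [ 0.627 -0.351  0.039]
microphone 0.57 [100.9, 223.5, 157.3, 262.3] 135 239 [0.567 0.366 0.106]
glue_bottle 0.76 [122.4, 289.9, 155.1, 311.6] 140 300 [0.44  0.357 0.091]
block_plane 0.62 [459.7, 183.7, 480.8, 236.8] 468 210 [ 0.627 -0.352  0.039]
gouge 0.66 [464.2, 253.2, 484.2, 350.8] 472 309 [ 0.409 -0.353  0.027]
side [0.37283937 0.78968558 0.82346349] [[-0.97336972  0.16265834 -0.16153528]
 [-0.22918965 -0.67560489  0.70073543]
 [ 0.00484644  0.71909687  0.69489295]]
plate 0.81 [259.5, 196.0, 364.1, 313.1] 312 252 [0.534 0.04  0.062]
glue_bottle 0.8 [305.9, 376.3, 335.5, 429.4] 321 403 [0.441 0.387 0.079]
block_plane 0.69 [287.8, 149.2, 330.8, 172.2] 310 158 [ 0.627 -0.345  0.027]
gouge 0.31 [284.7, 148.2, 332.4, 176.5] 310 158 [ 0.627 -0.345  0.027]
```

```bash
python3 - <<'E'
import cv2
a=cv2.imread('pics/top1.png'); cv2.imwrite('pics/top1c.png',cv2.resize(a[170:330,200:410],None,fx=3.7,fy=3.7,interpolation=cv2.INTER_CUBIC))
E
```

```text
(no output)
```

View pics/top1.png

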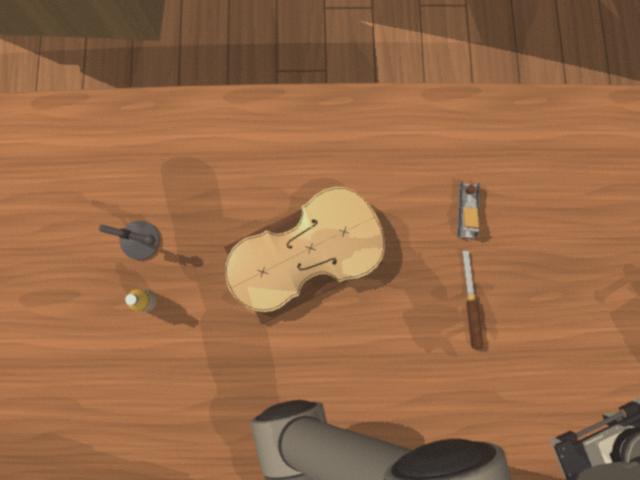

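View pics/top1c.png

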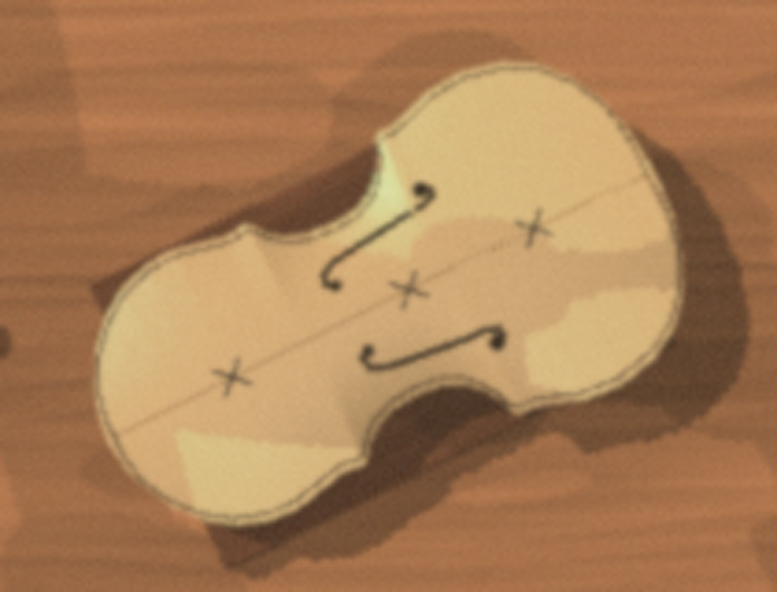

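```bash
python3 - <<'E'
from h import *
im=bot.get_image('top'); s=bot.state(); R=np.array(s['tcp_rot']); p=np.array(s['position'])
im2=bot.get_image('side')
W=[]
for n,(u,v),z in (('up',(262.7,271.9),.061),('mid',(310.5,248.1),.063),('low',(344.3,231.6),.061)):
    a=world(im,u,v); w=world(im,u,v,plane=z); W.append(w); print(n,np.round(a,4),np.round(w,4),'shift cm',np.round(100*R.T@(w-p),2), 'reach',np.hypot(*w[:2]))
print(np.linalg.norm(W[0]-W[1]),np.linalg.norm(W[1]-W[2]))
cv2.imwrite('pics/side1c.png',cv2.resize(im2['pixels'][180:330,230:400,::-1],None,fx=4,fy=4,interpolation=cv2.INTER_CUBIC))
E
```

```text
up [0.4964 0.104  0.0616] [0.4964 0.1041 0.061 ] shift cm [ 50.14 -44.87  17.97] reach 0.5072121123527652
mid [0.5456 0.0011 0.0618] [0.5454 0.0012 0.063 ] shift cm [ 51.13 -33.51  17.77] reach 0.5454411169407263
low [ 0.5794 -0.072   0.0658] [ 0.5801 -0.0724  0.061 ] shift cm [ 51.8  -25.41  17.97] reach 0.5846212527806558
0.11401492742959919 0.08131618714097266
```

View pics/side1c.png

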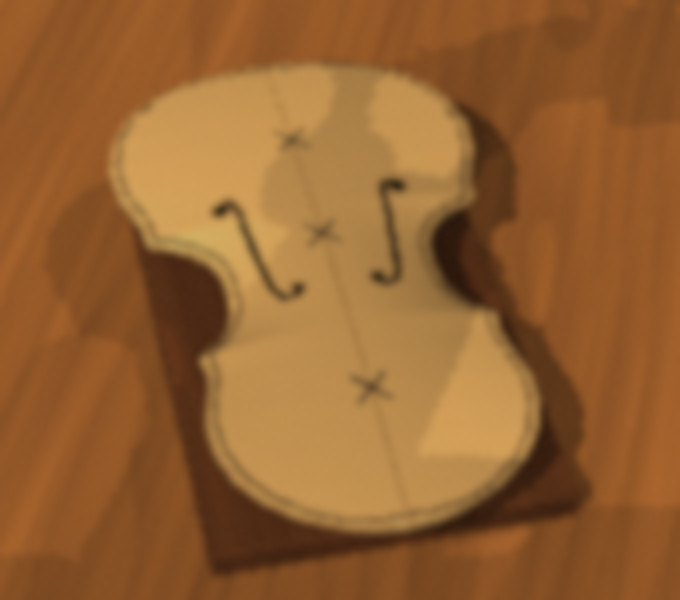

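Emit:
play_rows(moves=[[[-1, 3, -2.7, 0, 0], [-1, 6, -5.4, 0, 0], [-1, 9, -8.1, 0, 0], [-1, 12, -10.8, 0, 0], [-1, 15, -13.5, 0, 0], [-1, 18, -16.2, 0, 0], [-1, 21, -18.9, 0, 0], [-1, 24, -21.6, 0, 0], [-1, 27, -24.3, 0, 0], [-1, 30, -27, 0, 0]]])

```text
clock: 2.0
position: [0.3709, -0.1323, 0.241]
tcp_rot: [[0.937, 0.35, 0.001], [0.35, -0.937, -0.001], [0.001, 0.001, -1.0]]
ft_force: [1.5, -0.6, 0.5]
width: 0.0162
```

Emit:
play_rows(moves=[[[-1, 3, -2.7, 0, 0], [-1, 6, -5.4, 0, 0], [-1, 9, -8.1, 0, 0], [-1, 12, -10.8, 0, 0], [-1, 15, -13.5, 0, 0], [-1, 17, -15.2, 0, 0], [-1, 17, -15.2, 0, 0], [-1, 17, -15.2, 0, 0]]])

```text
clock: 2.8
position: [0.4766, 0.0697, 0.2407]
tcp_rot: [[0.936, 0.351, -0.0], [0.351, -0.936, -0.001], [-0.0, 0.001, -1.0]]
ft_force: [-1.2, -0.1, -0.8]
width: 0.0005
```

```bash
cat > go.py <<'E'
from h import *
T={'up':(.4964,.1041,.061),'mid':(.5454,.0012,.063),'low':(.5801,-.0724,.061)}
def shifts():
    s=bot.state(); R=np.array(s['tcp_rot']); p=np.array(s['position'])
    print('t',s['clock'],'pos',np.round(p,4),'f',np.round(s['ft_force'],2),'w',s['width'])
    print('R',np.round(R,3).tolist())
    for k,w in T.items():
        print(k,'tip shift cm',np.round(100*(R.T@(np.array(w)-p)-[0,0,.014]),2))
E
python3 - <<'E'
from go import *
shifts()
s=bot.state();im=bot.get_image('wrist'); cv2.imwrite('pics/w1.png',im['pixels'][:,:,::-1])
M=np.array(im['T_tool_cam']);R=np.array(s['tcp_rot']);im['attitude']=R@M[:3,:3]; im['xyz']=np.array(s['position'])+R@M[:3,3]
import pickle; pickle.dump({k:v for k,v in im.items()},open('w1.pkl','wb'))
E
```

```text
t 2.8 pos [0.4766 0.0697 0.2407] f [-1.21 -0.05 -0.8 ] w 0.00045079365087864265
R [[0.936, 0.351, -0.0], [0.351, -0.936, -0.001], [-0.0, 0.001, -1.0]]
up tip shift cm [ 3.06 -2.54 16.57]
mid tip shift cm [ 4.04  8.82 16.38]
low tip shift cm [ 4.7  16.93 16.58]
```

View pics/w1.png

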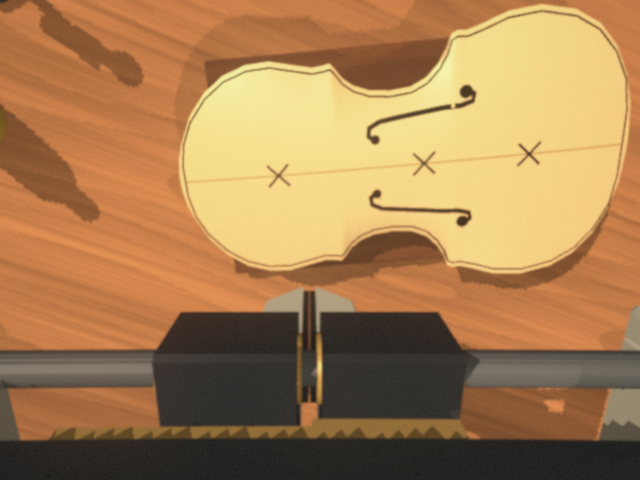

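```bash
python3 - <<'E'
from h import *
import pickle; im=pickle.load(open('w1.pkl','rb'))
for (u,v),z in (((278,175),.061),((424,163),.063),((529,153),.061)): print(np.round(world(im,u,v,plane=z),4),np.round(world(im,u,v),4))
E
```

```text
[0.4995 0.1045 0.061 ] [0.4998 0.1045 0.0627]
[0.5487 0.0007 0.063 ] [0.5487 0.001  0.0637]
[ 0.584  -0.0728  0.061 ] [ 0.5838 -0.0718  0.0627]
```

Emit:
play_rows(moves=[[[-1, 1.5, -1.3, 2.5, 0], [-1, 3.1, -2.5, 5, 0], [-1, 3.1, -2.5, 8, 0], [-1, 3.1, -2.5, 11, 0], [-1, 3.1, -2.5, 13, 0], [-1, 3.1, -2.5, 14.5, 0], [-1, 3.1, -2.5, 14.5, 0], [-1, 3.1, -2.5, 14.5, 0]]])

```text
clock: 3.65
position: [0.4968, 0.1024, 0.0963]
tcp_rot: [[0.937, 0.349, 0.0], [0.349, -0.937, -0.001], [-0.0, 0.001, -1.0]]
ft_force: [0.7, 0.3, 0.4]
width: 0.0001
```

```bash
python3 -c "
from go import *
shifts()"
```

```text
t 3.65 pos [0.4968 0.1024 0.0963] f [0.72 0.29 0.39] w 0.00011001089070579852
R [[0.937, 0.349, 0.0], [0.349, -0.937, -0.001], [-0.0, 0.001, -1.0]]
up tip shift cm [ 0.02 -0.18  2.13]
mid tip shift cm [ 1.02 11.17  1.94]
low tip shift cm [ 1.7  19.28  2.15]
```

Emit:
play_rows(moves=[[[-1, 0.1, -0.2, 0.8, 0], [-1, 0.1, -0.2, 1.4, 0], [-1, 0.1, -0.2, 1.8, 0], [-1, 0.1, -0.2, 1.8, 0]]])

```text
clock: 4.05
position: [0.4967, 0.1046, 0.0778]
tcp_rot: [[0.937, 0.349, -0.001], [0.349, -0.937, -0.001], [-0.001, 0.001, -1.0]]
ft_force: [0.9, 0.3, -0.5]
width: 0.0006
```

Emit:
play_rows(moves=[[[-1, 0, 0, 0.15, 0], [-1, 0, 0, 0.3, 0], [-1, 0, 0, 0.3, 0]]])

```text
clock: 4.35
position: [0.4968, 0.1046, 0.0748]
tcp_rot: [[0.937, 0.349, -0.001], [0.349, -0.937, -0.001], [-0.001, 0.001, -1.0]]
ft_force: [0.4, -0.3, 1.2]
width: 0.0005
```

Emit:
play_rows(moves=[[[-1, 0, 0, 0.08, 0], [-1, 0, 0, 0.15, 0], [-1, 0, 0, 0.15, 0]]])

```text
clock: 4.65
position: [0.4968, 0.1047, 0.0735]
tcp_rot: [[0.937, 0.349, -0.0], [0.349, -0.937, -0.001], [-0.001, 0.001, -1.0]]
ft_force: [-1.4, 0.0, 2.8]
width: 0.0005
```

Emit:
play_rows(moves=[[[-1, 0, 0, 0.08, 0], [-1, 0, 0, 0.08, 0]]])

```text
clock: 4.85
position: [0.4968, 0.1048, 0.0728]
tcp_rot: [[0.937, 0.349, -0.0], [0.349, -0.937, -0.001], [-0.001, 0.001, -1.0]]
ft_force: [-2.3, 1.2, 4.4]
width: 0.0005
```

Emit:
play_rows(moves=[[[-1, 0, 0, -0.4, 0], [-1, 0, 0, -1.5, 0], [-1, 0, 0, -3, 0], [-1, 0, 0, -4, 0], [-1, 0, 0, -4, 0]]])

```text
clock: 5.35
position: [0.4979, 0.1048, 0.1145]
tcp_rot: [[0.937, 0.349, 0.003], [0.349, -0.937, -0.001], [0.003, 0.002, -1.0]]
ft_force: [0.6, -0.0, 0.1]
width: 0.0002
```

```bash
python3 - <<'E'
from go import *
shifts()
im=bot.get_image('top'); cv2.imwrite('pics/top2.png',cv2.resize(im['pixels'][170:330,200:410,::-1],None,fx=3.7,fy=3.7,interpolation=cv2.INTER_CUBIC))
E
```

```text
t 5.35 pos [0.4979 0.1048 0.1145] f [ 0.59 -0.05  0.13] w 0.0001753623548267585
R [[0.937, 0.349, 0.003], [0.349, -0.937, -0.001], [0.003, 0.002, -1.0]]
up tip shift cm [-0.18  0.01  3.95]
mid tip shift cm [ 0.82 11.36  3.77]
low tip shift cm [ 1.5  19.47  3.99]
```

View pics/top2.png

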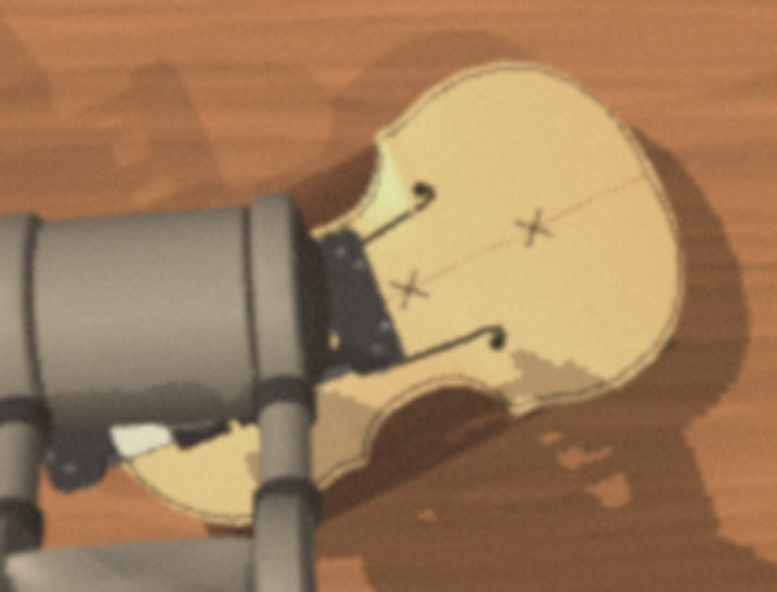

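The plate hasn't moved: the crosses are still at crop (409,289) and (534,228). Next is the middle cross.

Emit:
play_rows(moves=[[[-1, 0.3, 3, 0, 0], [-1, 0.6, 6, 0, 0], [-1, 0.9, 9, 0, 0], [-1, 1, 11.4, 0, 0], [-1, 1, 11.4, 0, 0], [-1, 1, 11.4, 1.5, 0], [-1, 1, 11.4, 2.7, 0], [-1, 1, 11.4, 3.3, 0], [-1, 1, 11.4, 3.3, 0]]])

```text
clock: 6.3
position: [0.5455, 0.0021, 0.0795]
tcp_rot: [[0.937, 0.35, -0.001], [0.35, -0.937, -0.0], [-0.001, -0.0, -1.0]]
ft_force: [0.1, 0.4, 1.1]
width: 0.0001
```

Emit:
play_rows(moves=[[[-1, 0, 0, 0.15, 0], [-1, 0, 0, 0.3, 0], [-1, 0, 0, 0.38, 0], [-1, 0, 0, 0.38, 0]]])

```text
clock: 6.7
position: [0.5456, 0.0023, 0.0761]
tcp_rot: [[0.937, 0.35, -0.001], [0.35, -0.937, -0.0], [-0.001, -0.0, -1.0]]
ft_force: [-1.6, 1.5, 3.0]
width: 0.0008
```

Emit:
play_rows(moves=[[[-1, 0, 0, 0.08, 0], [-1, 0, 0, 0.08, 0]]])

```text
clock: 6.9
position: [0.5456, 0.0023, 0.0756]
tcp_rot: [[0.937, 0.35, -0.0], [0.35, -0.937, -0.0], [-0.0, -0.0, -1.0]]
ft_force: [-1.6, 0.5, 4.5]
width: 0.0003
```

Emit:
play_rows(moves=[[[-1, 0, 0, -0.4, 0], [-1, 0, 0, -1.5, 0], [-1, 0, 0, -3, 0], [-1, 0, 0, -4, 0], [-1, 0, 0, -4, 0], [-1, 0, 0, -4, 0]]])

```text
clock: 7.5
position: [0.5457, 0.0023, 0.1157]
tcp_rot: [[0.937, 0.35, -0.0], [0.35, -0.937, -0.0], [-0.0, 0.0, -1.0]]
ft_force: [-0.4, -0.3, -0.3]
width: 0.0002
```

```bash
python3 -c "
from go import *
shifts()"
```

```text
t 7.5 pos [0.5457 0.0023 0.1157] f [-0.4  -0.33 -0.32] w 0.00024664103840657493
R [[0.937, 0.35, -0.0], [0.35, -0.937, -0.0], [-0.0, 0.0, -1.0]]
up tip shift cm [ -1.05 -11.26   4.07]
mid tip shift cm [-0.06  0.09  3.87]
low tip shift cm [0.61 8.2  4.07]
```

Emit:
play_rows(moves=[[[-1, 0.3, 3, 0, 0], [-1, 0.6, 6, 0, 0], [-1, 0.7, 8.2, 0, 0], [-1, 0.7, 8.2, 0, 0], [-1, 0.7, 8.2, 1.5, 0], [-1, 0.7, 8.2, 2.9, 0], [-1, 0.7, 8.2, 3.6, 0], [-1, 0.7, 8.2, 3.6, 0]]])

```text
clock: 8.3
position: [0.5798, -0.0712, 0.0784]
tcp_rot: [[0.937, 0.35, -0.003], [0.35, -0.937, 0.001], [-0.003, -0.002, -1.0]]
ft_force: [0.2, 0.7, -0.7]
width: 0.0008
```

Emit:
play_rows(moves=[[[-1, 0, 0, 0.15, 0], [-1, 0, 0, 0.3, 0], [-1, 0, 0, 0.4, 0], [-1, 0, 0, 0.4, 0]]])

```text
clock: 8.7
position: [0.5799, -0.0711, 0.0747]
tcp_rot: [[0.937, 0.35, -0.003], [0.35, -0.937, 0.001], [-0.002, -0.002, -1.0]]
ft_force: [-0.0, 0.4, 1.6]
width: 0.0004
```

Emit:
play_rows(moves=[[[-1, 0, 0, 0.08, 0], [-1, 0, 0, 0.15, 0], [-1, 0, 0, 0.15, 0]]])

```text
clock: 9.0
position: [0.58, -0.0712, 0.0735]
tcp_rot: [[0.937, 0.35, -0.002], [0.35, -0.937, 0.001], [-0.002, -0.001, -1.0]]
ft_force: [-0.9, 0.5, 3.5]
width: 0.0001
```

Emit:
play_rows(moves=[[[-1, 0, 0, 0.07, 0], [-1, 0, 0, 0.07, 0]]])

```text
clock: 9.2
position: [0.58, -0.0712, 0.0729]
tcp_rot: [[0.937, 0.35, -0.002], [0.35, -0.937, 0.001], [-0.002, -0.001, -1.0]]
ft_force: [-1.1, -0.3, 4.4]
width: 0.0005
```

Emit:
play_rows(moves=[[[-1, 0, 0, -0.4, 0], [-1, 0, 0, -1.5, 0], [-1, 0, 0, -4, 0], [-1, 0, 0, -8, 0], [-1, 0, 0, -12, 0], [-1, 0, 0, -15, 0], [-1, 0, 0, -15, 0], [-1, 0, 0, -15, 0]]])

```text
clock: 10.0
position: [0.5804, -0.0714, 0.2238]
tcp_rot: [[0.937, 0.35, -0.0], [0.35, -0.937, 0.0], [-0.0, -0.0, -1.0]]
ft_force: [-0.6, 0.6, -0.4]
width: 0.0006
```

Emit:
play_rows(moves=[[[-1, -3, 2.5, 0, 0], [-1, -6, 5, 0, 0], [-1, -9, 7.5, 0, 0], [-1, -12, 10, 0, 0], [-1, -15, 12.5, 0, 0], [-1, -18, 15, 0, 0], [-1, -21, 17.5, 0, 0], [-1, -21, 17.5, 0, 0], [-1, -21, 17.5, 0, 0]]])

```text
clock: 10.9
position: [0.4442, -0.3088, 0.2225]
tcp_rot: [[0.937, 0.348, -0.002], [0.348, -0.937, 0.002], [-0.001, -0.003, -1.0]]
ft_force: [1.0, 0.3, -1.0]
width: 0.0006
```

```bash
python3 - <<'E'
from go import *
shifts()
im=bot.get_image('top'); cv2.imwrite('pics/top3.png',im['pixels'][:,:,::-1])
a=cv2.imread('pics/top1.png').astype(int); d=np.abs(a-im['pixels'][:,:,::-1]).sum(2)
cv2.imwrite('pics/top3c.png',cv2.resize(im['pixels'][170:330,200:410,::-1],None,fx=3.7,fy=3.7,interpolation=cv2.INTER_CUBIC))
E
```

```text
t 10.9 pos [ 0.4442 -0.3088  0.2225] f [ 0.99  0.3  -1.03] w 0.0005731706579231294
R [[0.937, 0.348, -0.002], [0.348, -0.937, 0.002], [-0.001, -0.003, -1.0]]
up tip shift cm [ 19.29 -36.84  14.83]
mid tip shift cm [ 20.3  -25.49  14.6 ]
low tip shift cm [ 21.   -17.38  14.77]
```

View pics/top3.png

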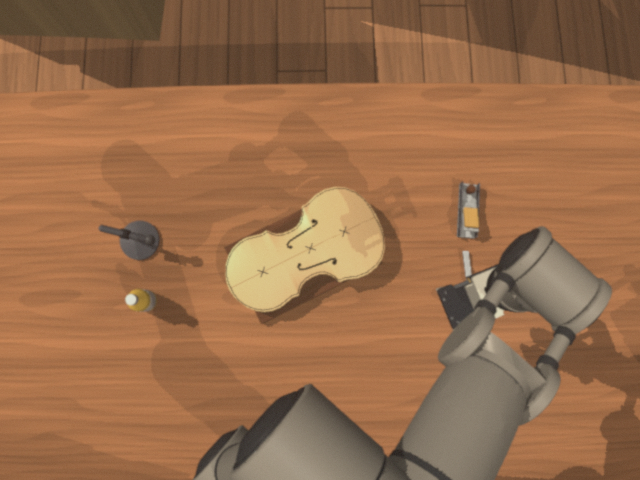

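View pics/top3c.png

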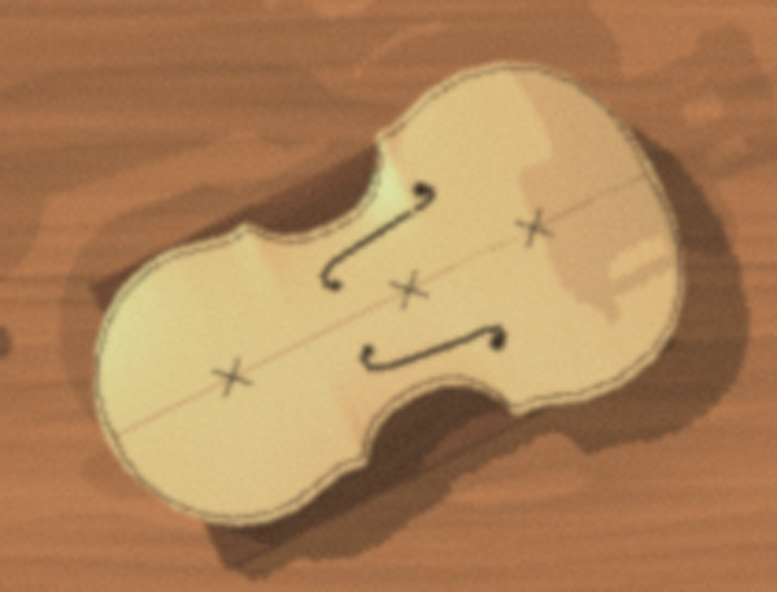

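The top and the bystanders I can see are where they were: crosses at crop (232,377), (409,289) and (534,228), the same as at the start. The arm is clear and at rest.

```bash
python3 -c "
from station import bot
print(bot.sign_off())"
```

```text
the job is handed in; nothing more can be done
None
```

I tapped the three crosses in order (upper, middle, lower) with the closed fingertips. I lifted 4 cm clear after the first two taps and 15 cm after the last, then moved aside and handed the job in at about 11 s.

- **Force:** the last reading at each tap was about 4.4–4.5 N, with sensor noise of about ±1 N. That is well under the 15 N limit.
- **Position:** the top camera's cross spacings were 114.0 and 81.3 mm, against 114 and 81 mm in the description. The wrist camera put the crosses 3–4 mm further out in x, so I aimed close to the top-camera positions. Either way the taps were within about 4 mm of the crosses, and 20 mm is allowed.
- **Final picture:** the plate and its crosses are at the same pixels as in the first picture. The microphone, bottle and plane have not moved. The arm partly hid the gouge, so I could only see its tip, but the tool passed about 20 cm above it.

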